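# Gauge a batten against a flip stop on the cutting jig

### The arm

A 6-joint arm with a two-finger parallel gripper is mounted at the origin on the work surface. World frame = base frame: x ahead of the robot, y to its left, z up, the work surface at z = 0. Lengths are in mm, angles in rad, forces in N, time in s.
With the tool pointing down it reaches from about 225 to 875 mm from the base axis. Payload 3.4 kg.
Tool frame: the origin (TCP) lies at the very end of the fingers, on their centre line; the grasp point (between the pads) lies 19 mm behind it; z points along the fingers, y is the direction in which the jaws open and shut (so a half turn about z gives the same grasp; the last joint's range is limited). The gripper opens to 85 mm and grips with 20 to 120 N. Pads are 22 mm wide; open, the fingers measure 114 mm over their backs; the gripper's body (76 mm by 85 mm) begins 54 mm behind the grasp point. The pads swing forward as they close: fully open they stand 13 mm farther back than shut.
Start: joints at [1.033, 0.276, 1.505, -0, 1.361, -0.121], TCP at [232.801, 525.801, 231.328] pointing down, gripper open.
Joint ranges: [-2.89, 2.89], [-0.75, 2.08], [0.22, 2.7], [-1.18, 4.32], [0.11, 2.71], [-2.7, 2.7]. Speed limits (rad/s): [2.57, 2.57, 3.14, 3.14, 3.14, 3.14].

### API

Orientations are given as a unit quaternion [w, x, y, z].
In Python, from bench import sensors, imaging, ticket gives the robot as it stands.
- The arm moves only by the shell command python3 -m jog 'ROWS' [FORCE]. ROWS is JSON, one flat list of numbers, 5 for each row, row after row: the shift along the tool's x, y, z in mm, then the turn about the tool's z in degrees, then the closure, from -1 (fully open) to 1 (shut). In form: [tx, ty, tz, roll, gripper, tx, ty, tz, roll, gripper, ...]. A call has 1 to 20 rows; each row shifts and turns the pose as measured when the row begins, along the tool's axes as they then stand; what a row does not reach is not made up. A row lasts 1/12 s, in which the tool goes at most 41.7 mm and 7.16 degrees, less where a joint would pass 70% of its speed; a pose out of reach is approached as far as the arm can. A call is refused whole if a number of a shift passes 41.7 or a number of a turn 7.16, either way. A call with a gripper value outside its range is refused whole. The fingers move at their own pace and stop on an object; FORCE is the grip in N (left out, the last holds). Time passes only in rows, so rows that do not move let the fingers close. It gives the time, the measured TCP pose, the force and the opening at its end, in the units of the state.
- sensors.get_obs(): the state, without advancing time (a new reading comes with each control period).
- imaging.snapshot(name): name is "side" or "top"; returns the picture (420x560x3 uint8, blue, green, red); there is no depth.
- imaging.camera_params(name): a dict with "fx", "fy", "cx", "cy" (pixels), "dist_coeffs" ([k1, k2, p1, p2, k3] as OpenCV has them; the pictures are not rectified), "xyz" and "rotation" of the camera in the world. Camera axes: x right, y down, z forward; pixel columns grow to the right and rows downward; lengths in mm; the calibration is good to about 2 mm. A picture is of the moment at which its call begins. camera_params takes no time and is no camera call.
- ticket.hand_in(): hands the job in, once; it reports no verdict.
The state is a dict: "time": time; "joint_positions": joint angles; "dq": joint speeds; "joint_efforts": joint torques, N m; "position": TCP position; "orientation": TCP orientation; "contact_force": force on the tool from outside, world axes, zero at the start; "moment": the same for the moment, N m; "finger_gap": finger opening in mm.
Only numpy, scipy, OpenCV 4.12 (cv2) and the standard library are available. Lean on these libraries where they do the work, as an engineer would, in place of code of your own. Each camera call takes 0.05 s, during which the arm holds its last target. There are 200 camera calls.

### The job

Two hinged flip stops stand up on the fence of the cutting jig. Flip the one with the plain square-ended leaf down flat onto the fence, slide the long batten along the fence until its end butts against that leaf with its side close along the fence, then flip the same leaf back up to upright so the batten can be sawn, leaving the batten where it was gauged. Leave the round-ended stop standing up throughout.

Things in the scene. Friction and masses are not known exactly. Their poses are not given: they have to be found in the camera images.
- square_stop (a joint): Hinge of the stop to use: steel leaf 24 mm wide, 8 thick, square end 90 mm from the pin. Rad: 0 = down, level on the fence, pointing along -x of its base over the bed; 1.57 = straight up; 1.8 = limit. Starts 1.5 to 1.75. Friction holds it wherever left; 1 N at its end turns it. A 12 mm lug hangs 13 mm under the level leaf, 36 mm from the pin; the last 45 mm are plain.
- square_stop_base: Its fixed dark hinge block, 39 mm along the fence, 14 high. Origin: on the fence's top, mid thickness, at the leaf's centre line. y: along the fence, away from the batten; -x: over the bed, robot's side; z up. Pin along y, 6 mm above the origin. Fence 20 mm thick (face x = -10), top 18 mm above the bed. Bed reaches x = -130. The leaf's gauging side is y = -12. Either stop may be nearer the batten.
- batten: Pale wood batten, 30 x 260 x 45 mm (x, y, z), about 0.2 kg, loose on the jig's bed, on the -y side of both stops. Origin: centre of its underside; y along its length. Starts 9 to 17 mm off the fence at its middle, up to 0.05 rad askew; 27 mm higher than the fence. Home: centre at x -25, y -142, z -18 mm in the square base's frame. It passes under upright stops. Offcuts (60, 90 mm) are not needed.
- round_stop (a joint): Hinge of the other flip stop, on the same fence 105 to 145 mm from the square one: its leaf ends in a 44 mm round disc, otherwise same length, hinge and joint values. It starts up, 1.5 to 1.75 rad, and is to be left up.

How it is judged (in metres and radians):
On the way, in this order (a step that is already met when the one before it is completed fails the run):
1. the square-ended leaf is flipped down onto the fence (within 0.18 rad) (value of joint square_stop below 0.18 rad), for 0.2 s.
2. with the leaf down, the batten lies along the fence with its end at the leaf's side (value of joint square_stop below 0.2 rad and y of batten in the frame of square_stop_base between -0.152 and -0.132 m and x of batten in the frame of square_stop_base between -0.037 and -0.015 m and angle between the y axis of batten and the y axis of square_stop_base, either way round below 0.17 rad and angle between batten's own z axis and vertical below 0.17 rad and z of batten in the frame of square_stop_base below -0.008 m), for 0.2 s.
At the end, for the whole second after the job is handed in: The square-ended leaf is up (above 1.3 rad); the batten lies at rest on the bed where it was gauged: end within 10 mm of butting the leaf's gauging side, side within 12 mm of the fence, parallel to it within 0.17 rad; the round-ended stop still stands up (above 1.1 rad) (value of joint square_stop above 1.3 rad and y of batten in the frame of square_stop_base between -0.152 and -0.132 m and x of batten in the frame of square_stop_base between -0.037 and -0.015 m and angle between the y axis of batten and the y axis of square_stop_base, either way round below 0.17 rad and angle between batten's own z axis and vertical below 0.17 rad and z of batten in the frame of square_stop_base below -0.008 m and linear speed of batten below 0.02 m/s and value of joint round_stop above 1.1 rad); the robot touches nothing.
It fails at once if the round-ended stop is flipped down (below 1.1 rad) (value of joint round_stop below 1.1 rad).
It also fails if it takes over 69 s, if anything falls off the work surface, if the arm or the gripper's body presses on something with over 40 N, if the wrist force passes 120 N, or if a joint passes its speed limit or range.

## Working session

There is one attempt and no reset: what is moved stays moved. The work goes in short steps, Python scripts to look and compute and a shell command to move; the robot and the scene stay as the last step left them, time stands still between calls to the robot, and variables do not carry over. Pictures are saved under pics/ and viewed, about 8 in all and at most 12, crops included, and the job is handed in when it is done.

```bash
mkdir -p pics; ls; python3 - <<'E'
from bench import sensors, imaging
import cv2
for n in("side","top"):
    cv2.imwrite(f"pics/{n}0.png",imaging.snapshot(n)); print(n,imaging.camera_params(n))
print(sensors.get_obs())
E
```

```text
pics
side {'fx': 465.4998864074095, 'fy': 465.4998864074095, 'cx': 278.6902426018131, 'cy': 209.08882676343805, 'dist_coeffs': array([-0.02831792,  0.        ,  0.        ,  0.        ,  0.        ]), 'xyz': array([ 456.64638269, -582.63978292,  523.69884237]), 'rotation': array([-0.46192672,  0.88293274, -0.07781431,  0.03159777])}
top {'fx': 461.68545151697055, 'fy': 461.68545151697055, 'cx': 281.28717280086096, 'cy': 213.62680967436523, 'dist_coeffs': array([-0.04395892,  0.        ,  0.        ,  0.        ,  0.        ]), 'xyz': array([412.21845558,  64.36783093, 743.96085655]), 'rotation': array([-0.05015595,  0.71353779, -0.69383687,  0.08329829])}
{'time': 0.1, 'joint_positions': array([ 1.03297133e+00,  2.76516769e-01,  1.50602377e+00,  1.40180015e-05,
        1.36065809e+00, -1.21034906e-01]), 'dq': array([-1.06662573e-03,  4.60677911e-05, -2.15773955e-03,  5.26914465e-04,
       -8.99158328e-04,  5.93938863e-05]), 'joint_efforts': array([ 3.43836604e-03, -4.17698157e+01, -2.46407694e+01, -2.18490936e-04,
        5.81665750e-03,  9.97443493e-06]), 'position': array([232.55467957, 525.3657957 , 230.52786487]), 'orientation': array([-2.66254051e-04,  2.06891306e-01,  9.78363604e-01, -7.57589845e-04]), 'contact_force': array([ 0.33738402, -0.18687426, -0.044297  ]), 'moment': array([-0.01782247,  0.00083711,  0.01563199]), 'finger_gap': 85.62302799532353}
```

View pics/top0.png

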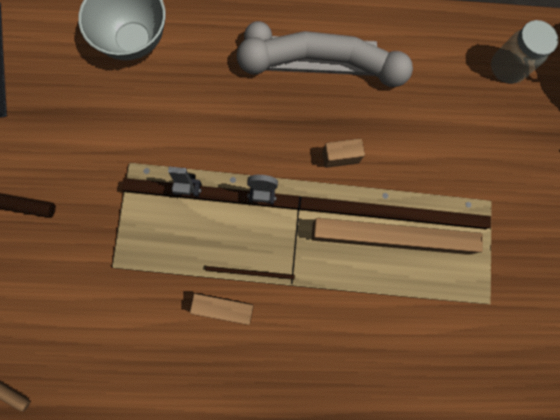

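View pics/side0.png

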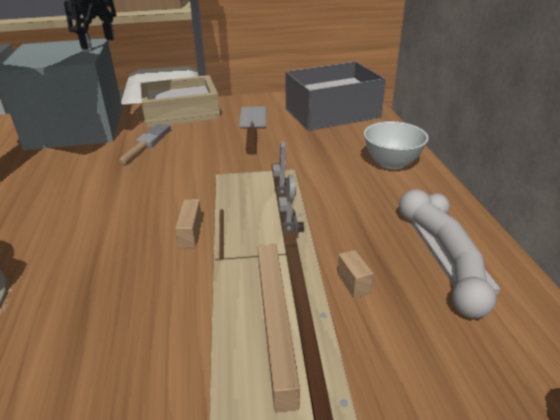

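The top view shows the square stop at about (183,183), the round stop at (262,188), and the batten from (315,230) to (482,242). The round stop is the nearer one to the batten. In the side view, the square stop is at (283,165) and the round one at (291,205).

```bash
cat > h.py <<'E'
import numpy as np, cv2
from bench import imaging
from scipy.spatial.transform import Rotation as R
def cam(n):
    p=imaging.camera_params(n); K=np.array([[p['fx'],0,p['cx']],[0,p['fy'],p['cy']],[0,0,1]])
    q=p['rotation']; return K,p['dist_coeffs'],p['xyz'],R.from_quat([q[1],q[2],q[3],q[0]]).as_matrix()
def ray(n,px):
    K,d,o,M=cam(n); u=cv2.undistortPoints(np.array(px,float).reshape(-1,1,2),K,d).reshape(-1,2)
    return o,np.c_[u,np.ones(len(u))]@M.T
def plane(n,px,z):
    o,v=ray(n,px); return o+v*((z-o[2])/v[:,2])[:,None]
def proj(n,P):
    K,d,o,M=cam(n); return cv2.projectPoints(np.array(P,float).reshape(-1,3),cv2.Rodrigues(M.T)[0],-M.T@o,K,d)[0].reshape(-1,2)
def tri(a,b):
    o1,v1=ray('top',a);o2,v2=ray('side',b);out=[]
    for x,y in zip(v1,v2):
        x=x/np.linalg.norm(x);y=y/np.linalg.norm(y)
        t=np.linalg.lstsq(np.c_[x,-y],o2-o1,rcond=None)[0]
        A=o1+t[0]*x;B=o2+t[1]*y; out.append(np.r_[(A+B)/2,np.linalg.norm(A-B)])
    return np.array(out)
E
python3 - <<'E'
import cv2,numpy as np
t=cv2.imread('pics/top0.png');s=cv2.imread('pics/side0.png')
a=cv2.resize(t[150:230,110:310],None,fx=4,fy=4,interpolation=cv2.INTER_CUBIC)
b=cv2.resize(s[135:245,250:350],None,fx=2.5,fy=2.5,interpolation=cv2.INTER_CUBIC)
c=cv2.resize(t[180:310,290:500],None,fx=2,fy=2,interpolation=cv2.INTER_CUBIC)[:275,:420]
im=np.zeros((600,800,3),np.uint8); im[:320]=a; im[320:595,:250]=b; im[320:580,260:680]=c
im=np.clip(im*1.6,0,255).astype(np.uint8)
cv2.imwrite('pics/crop1.png',im)
E
```

```text
(no output)
```

View pics/crop1.png

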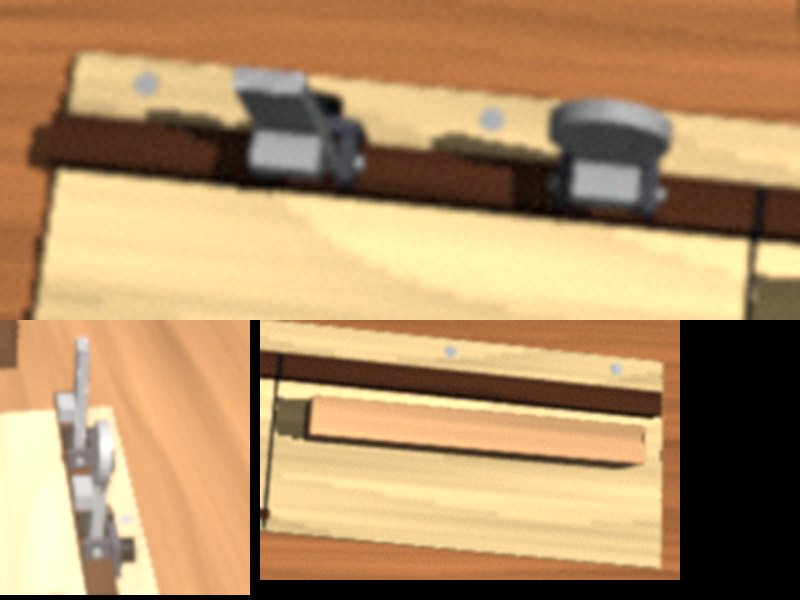

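```bash
python3 - <<'E'
from h import *
np.set_printoptions(precision=1,suppress=True)
print("batten +y+x,+y-x,-y-x,-y+x\n",tri([(317,218.5),(315,238.5),(481.5,251.5),(481.5,235)],[(275,245),(260,247),(277,390),(294,388)]))
print("leaf top -y corner\n",tri([(186.3,170.5)],[(283.5,143)]))
# screw pairs: top (crop) vs side (323,315),(344,402) ; jig corner
print("screws",tri([(385,196),(468,204)],[(323,315),(344,402)]))
print("slot end/bed groove -x end",tri([(292.5,284)],[(215,258)]))
for z in (20,38,40):
  print(z,plane('top',[(118.7,182),(118.7,191.5),(490,216.5),(490.5,227.5)],z).tolist())
E
```

```text
batten +y+x,+y-x,-y-x,-y+x
 [[ 538.   -20.6   59.9    0.3]
 [ 511.2  -18.2   57.     6.9]
 [ 496.9 -274.8   60.1    4.6]
 [ 519.2 -275.8   60.8    1.7]]
leaf top -y corner
 [[584.6 166.7 139.9   2.7]]
screws [[ 587.5 -137.8   16.8    1.2]
 [ 578.5 -277.1   18.1    1. ]]
slot end/bed groove -x end [[441.3  11.9  20.6   1.9]]
20 [[594.2741807170396, 293.4305809263063, 20.0], [578.6929358480998, 292.0191862673073, 20.0], [557.7508588034451, -312.6136833263288, 20.0], [539.372395743314, -312.3047532919072, 20.0]]
38 [[589.747688679783, 287.73534276180635, 38.0], [574.5538437719074, 286.35903992252656, 38.0], [554.1324542525398, -303.24070798481694, 38.0], [536.210939012291, -302.93945894663875, 38.0]]
40 [[589.2447451200878, 287.1025385213063, 40.0], [574.0939446523305, 285.73013477310656, 40.0], [553.7304093024392, -302.1992662802045, 40.0], [535.8596660421773, -301.89887068605344, 40.0]]
```

```bash
python3 - <<'E'
from h import *
np.set_printoptions(precision=1,suppress=True)
t=cv2.imread('pics/top0.png').astype(int)
U=[];L=[]
for c in list(range(126,165,3))+list(range(325,486,5)):
    yc=186.5+(c-118.7)*(222-186.5)/371.5
    r=np.arange(int(yc)-14,int(yc)+15); v=t[r,c].sum(1); k=14
    dark=v<np.percentile(v,10)+0.5*(np.percentile(v,80)-np.percentile(v,10))
    a=k
    while a>0 and dark[a]:a-=1
    b=k
    while b<28 and dark[b]:b+=1
    U.append((c,r[a]+.5));L.append((c,r[b]-.5))
for nm,Q,z in(("upper",U,34),("lower",L,16)):
    P=plane('top',Q,z); p=np.polyfit(P[:,1],P[:,0],1); res=P[:,0]-np.polyval(p,P[:,1])
    g=abs(res)<4; p=np.polyfit(P[g,1],P[g,0],1); print(nm,p,res[g].std(),g.sum())
for z in (130,):
  print(plane('top',[(169,168),(185.7,168.7),(186.3,170.5)],z))
print("round disc top z130",plane('top',[(248,178),(277.5,181)],126))
print("lug sq z76",plane('top',[(172.5,193),(190,194),(174,183.5),(191,184)],76))
print("batten z61",plane('top',[(317,218.5),(315,238.5),(481.5,251.5),(481.5,235)],61))
E
```

```text
upper [  0.1 579.2] 1.0797493355369105 45
lower [  0.1 559. ] 0.4876966682488426 46
[[588.7 192.1 130. ]
 [588.5 169.3 130. ]
 [586.  168.3 130. ]]
round disc top z130 [[579.5  83.8 126. ]
 [576.7  43.  126. ]]
lug sq z76 [[566.2 195.5  76. ]
 [565.6 169.8  76. ]
 [580.7 194.3  76. ]
 [580.8 169.3  76. ]]
batten z61 [[ 537.7  -20.4   61. ]
 [ 507.1  -17.7   61. ]
 [ 494.5 -274.3   61. ]
 [ 520.  -275.8   61. ]]
```

```bash
python3 -m jog '[0,0,0,-6.8,0, 0,0,0,-6.8,0, 0,0,0,-6.8,0, -31,-27,0,0,0, -31,-27,0,0,0, -31,-27,0,0,0, -31,-27,0,0,0, -31,-27,0,0,0, -31,-27,0,0,0, -31,-27,0,0,0, -31,-27,0,0,0, -31,-27,0,0,0, -31,-27,0,0,0]' 20
```

```text
time: 1.18
position: [530.0, 241.6, 222.8]
orientation: [-0.006, 0.013, 1.0, -0.002]
contact_force: [-0.2, 0.1, -0.7]
finger_gap: 43.2
```

```bash
python3 -m jog '[-28,-26,0,1.9,0, -28,-26,0,0,0, -4,-4,20,0,0, 0,0,30,0,0, 0,0,0,0,0]'; cat >> h.py <<'E'
from bench import sensors
B=np.array([580.4,182.,34.]); a=0.0615
RB=np.array([[np.cos(a),np.sin(a),0],[-np.sin(a),np.cos(a),0],[0,0,1]]).T  # columns x',y',z
def st():
    s=sensors.get_obs(); q=s['orientation']; M=R.from_quat([q[1],q[2],q[3],q[0]]).as_matrix()
    p=RB.T@(s['position']-B)
    print('t',s['time'],'TCP in base',p.round(1),'yaw err deg',np.degrees(np.arctan2(*(RB.T@M[:,1])[:2])).round(2),'gap',round(s['finger_gap'],1),'F',s['contact_force'].round(1)); return p,M
E
python3 - <<'E'
from h import *
st()
a_=imaging.snapshot('top');b=imaging.snapshot('side')
im=np.hstack([cv2.resize(a_[100:240,100:300],None,fx=2,fy=2),cv2.resize(b[60:200,220:420],None,fx=2,fy=2)])
cv2.imwrite('pics/g1.png',np.clip(im*1.4,0,255).astype(np.uint8))
E
```

```text
time: 1.6
position: [597.5, 170.2, 169.1]
orientation: [-0.004, 0.036, 0.999, -0.004]
contact_force: [-1.7, -0.4, -0.8]
finger_gap: 42.8
t 1.6 TCP in base [ 16.3 -12.9 135.1] yaw err deg 7.62 gap 42.8 F [-1.7 -0.4 -0.8]
```

View pics/g1.png

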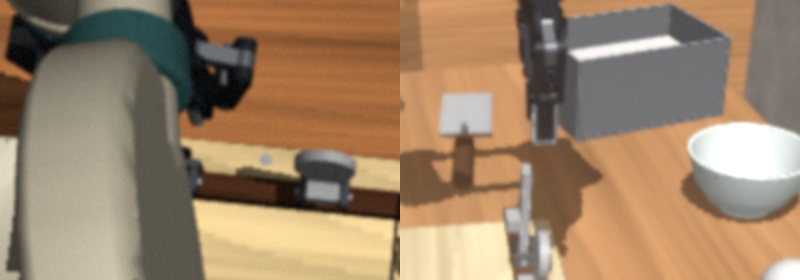

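The side view shows the jaws just above the upright leaf, slightly to its +x side. My frame helper had its rotation transposed, so I'm fixing that.

```bash
sed -i 's/\[0,0,1\]\]).T/[0,0,1]])/' h.py; python3 -c "
from h import *
st(); print(proj('side',[[586.5,170,130],[586.5,193,130],[580,181,40]]))"
```

```text
t 1.7 TCP in base [ 19.8  -9.  140. ] yaw err deg 0.49 gap 42.9 F [-1.4  0.7 -0.2]
[[283.5882569  147.19047621]
 [281.43468544 141.62369106]
 [279.80055492 186.14065074]]
```

```bash
python3 -m jog '[14,9,0,-0.5,0, 0,0,0,0,0]'; python3 -c "
from h import *
st()"
```

```text
time: 1.87
position: [585.9, 183.6, 176.4]
orientation: [0.001, 0.03, 1.0, -0.002]
contact_force: [-0.5, 0.1, -0.5]
finger_gap: 42.7
t 1.8667 TCP in base [  5.4   1.9 142.4] yaw err deg -0.06 gap 42.7 F [-0.5  0.1 -0.5]
```

```bash
python3 -m jog '[0,-1,20,0,0, 0,0,20,0,0, 0,0,20,0,0, 0,0,14,0,0, 0,0,2,0,0, 0,0,0,0,0]'; python3 -c "
from h import *
st()"
```

```text
time: 2.37
position: [587.1, 191.0, 111.0]
orientation: [0.011, 0.024, 1.0, 0.0]
contact_force: [0.0, -2.9, -2.8]
finger_gap: 42.7
t 2.3667 TCP in base [ 6.1  9.3 77. ] yaw err deg -0.78 gap 42.7 F [ 0.  -2.9 -2.8]
```

```bash
python3 -m jog '[0,0,0,0,0, 0,0,0,0,0]'; python3 -c "
from h import *
st()
a_=imaging.snapshot('top');b=imaging.snapshot('side')
im=np.hstack([cv2.resize(a_[100:240,100:300],None,fx=2,fy=2),cv2.resize(b[80:220,220:360],None,fx=2.8,fy=2)])
cv2.imwrite('pics/g2.png',np.clip(im*1.4,0,255).astype(np.uint8))"
```

```text
time: 2.53
position: [586.9, 190.9, 113.1]
orientation: [0.012, 0.023, 1.0, -0.001]
contact_force: [0.6, -2.3, -1.9]
finger_gap: 43.0
t 2.5333 TCP in base [ 5.9  9.3 79.1] yaw err deg -0.93 gap 43.0 F [ 0.6 -2.3 -1.9]
```

View pics/g2.png

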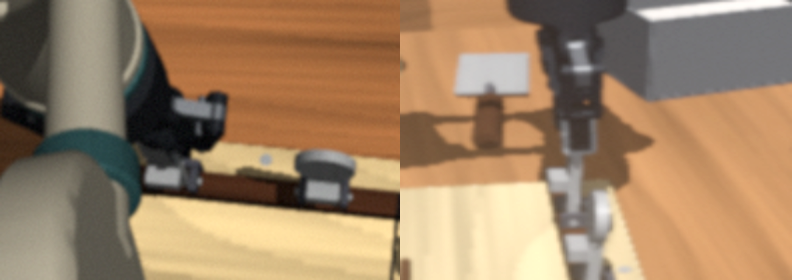

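The side view shows the finger overlapping the leaf tip, with x aligned. The TCP has drifted to +y until the −y finger just touches the leaf, so I'll centre it.

```bash
python3 -m jog '[0,-9,0,0.9,0, 0,0,8,0,0, 0,0,5,0,0]'; python3 -c "
from h import *
st()"
```

```text
time: 2.88
position: [589.6, 182.8, 103.3]
orientation: [0.016, 0.032, 0.999, 0.002]
contact_force: [0.1, -0.5, -0.0]
finger_gap: 42.6
t 2.8833 TCP in base [ 9.1  1.4 69.3] yaw err deg 0.13 gap 42.6 F [ 0.1 -0.5 -0. ]
```

```bash
python3 -m jog '[3,-1,2,0,1, 0,0,0,0,1, 0,0,0,0,1, 0,0,0,0,1, 0,0,0,0,1, 0,0,0,0,1]' 20; python3 -c "
from h import *
st()"
```

```text
time: 3.38
position: [586.1, 181.6, 100.0]
orientation: [0.015, 0.032, 0.999, 0.002]
contact_force: [0.2, -0.2, 1.1]
finger_gap: 23.5
t 3.3833 TCP in base [ 5.7 -0.1 66. ] yaw err deg 0.18 gap 23.5 F [ 0.2 -0.2  1.1]
```

```bash
python3 -m jog '[8,0,0,0,1, 9,0,0.5,0,1, 10,0,2.5,0,1, 9,0,3.5,0,1]'; python3 -c "
from h import *
p,M=st(); g=p[2]+19-6; print(np.arctan2(g,-p[0]),np.hypot(g,p[0]))"
```

```text
time: 3.72
position: [558.6, 183.6, 96.0]
orientation: [0.026, 0.032, 0.999, 0.002]
contact_force: [2.0, -1.3, 6.2]
finger_gap: 23.5
t 3.7167 TCP in base [-21.8   0.3  62. ] yaw err deg 0.15 gap 23.5 F [ 2.  -1.3  6.2]
1.2875184877285888 78.13181413674559
```

```bash
python3 -m jog '[7.5,0,2.6,0,1, 7.1,0,3.2,0,1, 6.9,0,4,0,1, 6.3,0,4.7,0,1, 5.9,0,5.3,0,1]'; python3 -c "
from h import *
p,M=st(); g=p[2]+19-6; print(np.arctan2(g,-p[0]),np.hypot(g,p[0])); print(M[:,2],RB.T@M[:,2])"
```

```text
time: 4.13
position: [524.2, 186.1, 75.7]
orientation: [0.031, 0.032, 0.999, 0.003]
contact_force: [2.0, -1.3, 1.8]
finger_gap: 23.8
t 4.1333 TCP in base [-56.4   0.7  41.7] yaw err deg 0.14 gap 23.8 F [ 2.  -1.3  1.8]
0.7703752711724079 78.55788313107962
[ 0.06166913  0.00352158 -0.99809044] [ 0.0613361   0.00730518 -0.99809044]
```

```bash
python3 -m jog '[5.6,0,5.7,0,1, 5,0,6.2,0,1, 4.3,0,6.8,0,1, 3.6,0,7.1,0,1, 2.9,0,7.4,0,1, 2.1,0,7.6,0,1, 1.4,0,7.8,0,1, 0.6,0,4,0,1]'; python3 -c "
from h import *
p,M=st(); g=p[2]+19-6; print(np.arctan2(g,-p[0]),np.hypot(g,p[0])); print(RB.T@M[:,2])"
```

```text
time: 4.8
position: [497.3, 188.2, 17.7]
orientation: [0.029, 0.032, 0.999, 0.003]
contact_force: [-13.9, -6.1, 76.7]
finger_gap: 23.5
t 4.8 TCP in base [-83.3   1.1 -16.3] yaw err deg 0.12 gap 23.5 F [-13.9  -6.1  76.7]
-0.03918982329590662 83.38565860508525
[ 0.05829732  0.00678363 -0.99827622]
```

```bash
python3 -m jog '[0,0,-3,0,1, 0,0,0,0,0, 0,0,0,0,0, 0,0,0,0,0, 0,0,0,0,0]'; python3 -c "
from h import *
p,M=st()"
```

```text
time: 5.22
position: [492.4, 188.4, 18.5]
orientation: [0.024, 0.033, 0.999, 0.002]
contact_force: [0.7, 0.5, -0.6]
finger_gap: 42.9
t 5.2167 TCP in base [-88.3   1.  -15.5] yaw err deg 0.2 gap 42.9 F [ 0.7  0.5 -0.6]
```

```bash
python3 -m jog '[0,0,-30,0,0, 0,0,-40,0,0, 0,-40,-40,0,0, 0,-40,-20,0,0, 0,-40,0,0,0, 0,-40,0,0,0, 0,-40,0,0,0, 0,0,0,0,0]'; python3 -c "
from h import *
p,M=st(); print(sensors.get_obs()['joint_positions'].round(2)); 
a_=imaging.snapshot('top');b=imaging.snapshot('side')
cv2.imwrite('pics/t1.png',a_);cv2.imwrite('pics/s1.png',b)
im=np.hstack([cv2.resize(a_[140:280,110:310],None,fx=2,fy=2),cv2.resize(b[120:260,200:340],None,fx=2.8,fy=2)])
cv2.imwrite('pics/g3.png',np.clip(im*1.4,0,255).astype(np.uint8))"
```

```text
time: 5.88
position: [470.2, -5.6, 136.0]
orientation: [0.016, 0.028, 0.999, 0.001]
contact_force: [-0.1, 0.1, 1.0]
finger_gap: 42.8
t 5.8833 TCP in base [ -98.5 -194.   102. ] yaw err deg -0.28 gap 42.8 F [-0.1  0.1  1. ]
[-0.16  0.18  1.89  0.01  1.04 -1.68]
```

View pics/g3.png

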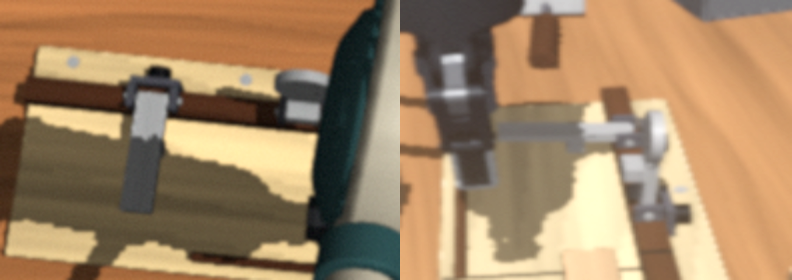

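The leaf lies flat: in the top crop it runs from (155,75) to (138,210), and in the side view it is level. The round stop is still up. Next I turn the tool 90° for the batten.

```bash
python3 -m jog '[0,-15,0,7,0, 0,-15,0,7,0, 0,0,0,7,0, 0,0,0,7,0, 0,0,0,7,0, 0,0,0,7,0, 0,0,0,7,0, 0,0,0,7,0, 0,0,0,7,0, 0,0,0,7,0, 0,0,0,7,0, 0,0,0,7,0, 0,0,0,7,0, 0,0,0,0,0]'; cat >> h.py <<'E'
def st2(target=None):
    p,M=st(); x=RB.T@M[:,0]; print('tool x vs base y, deg (cw+)',np.degrees(np.arctan2(x[0],x[1])).round(2),'z axis',(RB.T@M[:,2]).round(3))
    if target is not None: print('tool shift',(M.T@RB@(np.array(target)-p)).round(1))
E
python3 -c "
from h import *
st2([-45,-417,110])"
```

```text
time: 7.15
position: [459.2, -4.4, 124.6]
orientation: [-0.008, 0.744, 0.668, 0.009]
contact_force: [0.1, -0.1, -0.4]
finger_gap: 42.5
t 7.15 TCP in base [-109.5 -193.5   90.6] yaw err deg 92.62 gap 42.5 F [ 0.1 -0.1 -0.4]
tool x vs base y, deg (cw+) 2.62 z axis [ 0.002  0.025 -1.   ]
tool shift [-219.7   74.6  -24.9]
```

```bash
python3 -m jog '[-36,12,-3,-2.5,-0.4, -36,12,0,0,-0.4, -36,12,0,0,-0.4, -36,12,0,0,-0.4, -36,12,0,0,-0.4, -36,12,0,0,-0.4, 0,0,0,0,-0.4]'; python3 -c "
from h import *
st2([-45,-417,60])
t=imaging.snapshot('top');s=imaging.snapshot('side')
im=np.hstack([cv2.resize(t[170:310,300:500],None,fx=2,fy=2),cv2.resize(s[220:420,210:350],None,fx=2.8,fy=1.4)])
cv2.imwrite('pics/g4.png',np.clip(im*1.4,0,255).astype(np.uint8))"
```

```text
time: 7.73
position: [522.4, -217.9, 116.4]
orientation: [-0.013, 0.713, 0.701, 0.01]
contact_force: [-1.1, 0.8, 0.5]
finger_gap: 59.5
t 7.7333 TCP in base [ -33.3 -402.7   82.4] yaw err deg 87.37 gap 59.5 F [-1.1  0.8  0.5]
tool x vs base y, deg (cw+) -2.62 z axis [-0.006  0.033 -0.999]
tool shift [-14.5 -12.3  22. ]
```

View pics/g4.png

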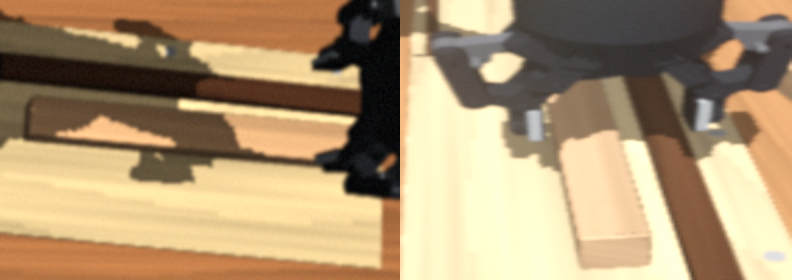

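The jaws straddle the batten near its −y end, sitting about 12 mm too far to +x, which matches the numbers.

```bash
python3 -m jog '[-14,-12,10,2.6,-0.4, 0,0,10,0,-0.4, 0,0,0,0,-0.4]'; python3 -c "
from h import *
st2([-45,-417,6])"
```

```text
time: 8.08
position: [506.4, -219.2, 94.0]
orientation: [-0.02, 0.725, 0.688, 0.011]
contact_force: [-0.6, 0.3, -0.5]
finger_gap: 59.8
t 8.0833 TCP in base [ -49.2 -405.    60. ] yaw err deg 89.5 gap 59.8 F [-0.6  0.3 -0.5]
tool x vs base y, deg (cw+) -0.47 z axis [-0.014  0.043 -0.999]
tool shift [-14.4   4.8  53.4]
```

```bash
python3 -m jog '[-10,4,14,0.4,-0.4, 0,0,14,0,-0.4, 0,0,12,0,-0.4, 0,0,8,0,-0.4, 0,0,0,0,-0.4]'; python3 -c "
from h import *
st2([-45,-417,6])"
```

```text
time: 8.5
position: [509.9, -217.5, 44.8]
orientation: [-0.022, 0.723, 0.691, 0.012]
contact_force: [0.2, 0.4, -0.3]
finger_gap: 59.7
t 8.5 TCP in base [ -45.9 -403.1   10.8] yaw err deg 89.06 gap 59.7 F [ 0.2  0.4 -0.3]
tool x vs base y, deg (cw+) -0.9 z axis [-0.015  0.047 -0.999]
tool shift [-14.1   0.7   4.2]
```

```bash
python3 -m jog '[-5,0,3,0.9,-0.4, 0,0,0,0,1, 0,0,0,0,1, 0,0,0,0,1, 0,0,0,0,1, 0,0,0,0,1, 0,0,0,0,1]' 30; python3 -c "
from h import *
st2([-35,-213,9])"
```

```text
time: 9.08
position: [511.4, -221.2, 44.1]
orientation: [-0.02, 0.727, 0.686, 0.013]
contact_force: [1.0, -0.9, -1.0]
finger_gap: 29.7
t 9.0833 TCP in base [ -44.1 -406.7   10.1] yaw err deg 89.79 gap 29.7 F [ 1.  -0.9 -1. ]
tool x vs base y, deg (cw+) -0.18 z axis [-0.011  0.046 -0.999]
tool shift [193.4   9.8   9.9]
```

```bash
python3 -m jog '[10,1,0.5,0,1, 15,1,0.7,0,1, 15,1,0.7,0,1, 15,1,0.7,0,1, 15,1,0.7,0,1, 15,1,0.7,0,1, 15,1,0.7,0,1, 15,1,0.7,0,1, 15,1,0.7,0,1, 10,1,0.5,0,1, 0,0,0,0,1]'; python3 -c "
from h import *
st2([-32,-220,9])
t=imaging.snapshot('top');s=imaging.snapshot('side')
cv2.imwrite('pics/t5.png',t);cv2.imwrite('pics/s5.png',s)
im=np.hstack([cv2.resize(t[160:300,170:370],None,fx=2,fy=2),cv2.resize(s[150:350,210:350],None,fx=2.8,fy=1.4)])
cv2.imwrite('pics/g5.png',np.clip(im*1.4,0,255).astype(np.uint8))"
```

```text
time: 10.0
position: [527.4, -63.9, 43.2]
orientation: [-0.023, 0.727, 0.686, 0.013]
contact_force: [0.8, -0.2, -1.4]
finger_gap: 29.4
t 10.0 TCP in base [ -37.8 -248.7    9.2] yaw err deg 89.83 gap 29.4 F [ 0.8 -0.2 -1.4]
tool x vs base y, deg (cw+) -0.13 z axis [-0.016  0.051 -0.999]
tool shift [28.6  5.9  1.6]
```

View pics/g5.png

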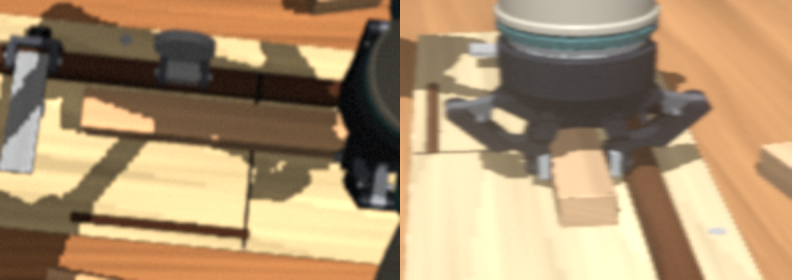

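The batten end in the top crop is at (82,105), and the leaf's gauging side is near x≈42. That is about 32 mm to go, which agrees with the numbers.

```bash
python3 -m jog '[12,2,0.6,0,1, 9,2,0.4,0,1, 4,1,0.2,0,1, 0,0,0,0,1]'; python3 -c "
from h import *
st2([-27,-213,9])"
```

```text
time: 10.43
position: [534.9, -41.2, 43.2]
orientation: [-0.022, 0.728, 0.685, 0.013]
contact_force: [-0.0, -0.3, -1.3]
finger_gap: 29.5
t 10.4333 TCP in base [ -31.7 -225.6    9.2] yaw err deg 90.01 gap 29.5 F [-0.  -0.3 -1.3]
tool x vs base y, deg (cw+) 0.05 z axis [-0.015  0.049 -0.999]
tool shift [12.6  4.7  0.8]
```

```bash
for i in 1 ; do python3 -m jog '[3,2,0.2,0,1, 3,2,0.2,0,1]'; python3 -m jog '[2,0,0.1,0,1, 0,0,0,0,1]'; python3 -c "
from h import *
st2([-27,-213,9])"; done
```

```text
time: 10.6
position: [539.3, -35.7, 43.0]
orientation: [-0.022, 0.729, 0.684, 0.012]
contact_force: [0.1, -0.3, -1.5]
finger_gap: 29.4
time: 10.77
position: [540.2, -33.5, 43.0]
orientation: [-0.022, 0.729, 0.684, 0.013]
contact_force: [-0.3, -0.1, -0.9]
finger_gap: 29.5
t 10.7667 TCP in base [ -26.9 -217.6    9. ] yaw err deg 90.05 gap 29.5 F [-0.3 -0.1 -0.9]
tool x vs base y, deg (cw+) 0.09 z axis [-0.014  0.048 -0.999]
tool shift [ 4.6 -0.1  0.2]
```

```bash
python3 -m jog '[2,0.5,0.1,0,1, 2,0.5,0.1,0,1]'; python3 -m jog '[2,0,0.1,0,1, 0,0,0,0,1]';python3 -m jog '[2,0,0.1,0,1, 0,0,0,0,1]'; python3 -c "
from h import *
st2([-26,-213,9])"
```

```text
time: 10.93
position: [540.9, -31.9, 43.0]
orientation: [-0.021, 0.728, 0.685, 0.011]
contact_force: [-4.3, -11.1, 1.5]
finger_gap: 29.4
time: 11.1
position: [540.8, -32.3, 43.1]
orientation: [-0.019, 0.728, 0.685, 0.009]
contact_force: [-0.4, 1.5, 0.7]
finger_gap: 29.2
time: 11.27
position: [540.8, -32.2, 43.4]
orientation: [-0.018, 0.728, 0.685, 0.008]
contact_force: [0.3, 0.6, 0.1]
finger_gap: 29.5
t 11.2667 TCP in base [ -26.4 -216.2    9.4] yaw err deg 89.93 gap 29.5 F [0.3 0.6 0.1]
tool x vs base y, deg (cw+) -0.04 z axis [-0.016  0.036 -0.999]
tool shift [3.2 0.4 0.5]
```

```bash
python3 -m jog '[0,0,0,0,-0.4, 0,0,0,0,-0.4, 0,0,0,0,-0.4, 0,0,0,0,-0.4, 0,0,-20,0,-0.4, 0,0,-30,0,-0.4, -10,-10,-30,0,0, -10,-20,-30,0,0, 0,-20,-20,0,0, 0,0,0,0,0]'; python3 -c "
from h import *
st2()
t=imaging.snapshot('top');s=imaging.snapshot('side')
cv2.imwrite('pics/t6.png',t);cv2.imwrite('pics/s6.png',s)
im=np.hstack([cv2.resize(t[160:300,150:350],None,fx=2,fy=2),cv2.resize(s[120:320,210:350],None,fx=2.8,fy=1.4)])
cv2.imwrite('pics/g6.png',np.clip(im*1.4,0,255).astype(np.uint8))"
```

```text
time: 12.1
position: [490.3, -52.3, 176.9]
orientation: [-0.021, 0.727, 0.686, 0.008]
contact_force: [-1.1, -0.6, -0.8]
finger_gap: 42.8
t 12.1 TCP in base [ -75.5 -239.4  142.9] yaw err deg 89.84 gap 42.8 F [-1.1 -0.6 -0.8]
tool x vs base y, deg (cw+) -0.12 z axis [-0.02   0.04  -0.999]
```

View pics/g6.png

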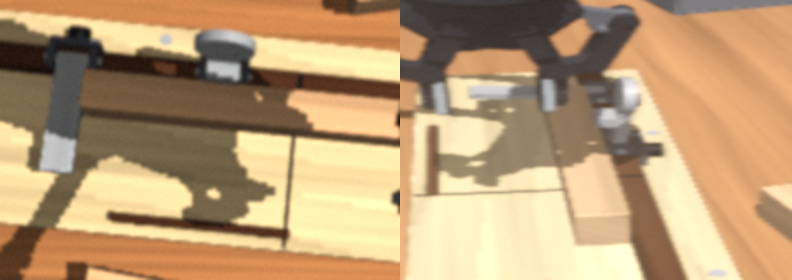

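The batten's end butts the leaf at about (80,90) in the top crop, with its side along the fence and the round stop up. I now turn the tool back and grip the leaf end.

```bash
python3 -m jog '[0,0,0,-7,0, 0,0,0,-7,0, 0,0,0,-7,0, 0,0,0,-7,0, 0,0,0,-7,0, 0,0,0,-7,0, 0,0,0,-7,0, 0,0,0,-7,0, 0,0,0,-7,0, 0,0,0,-7,0, 0,0,0,-7,0, 0,0,0,-7,0, 0,0,0,-6,0, 0,0,0,0,0]'; python3 -c "
from h import *
st2([-80,0,80])"
```

```text
time: 13.37
position: [494.5, -45.9, 147.7]
orientation: [-0.025, 0.007, 0.999, 0.027]
contact_force: [-0.6, 0.4, -0.7]
finger_gap: 42.4
t 13.3667 TCP in base [ -71.7 -232.8  113.7] yaw err deg -2.66 gap 42.4 F [-0.6  0.4 -0.7]
tool x vs base y, deg (cw+) -92.82 z axis [-0.052  0.052 -0.997]
tool shift [ -4.8 230.7  46.1]
```

```bash
python3 -m jog '[0,36,0,2.6,0, 0,36,0,0,0, 0,36,0,0,0, 0,36,0,0,0, 0,36,0,0,0, 0,20,0,0,0, 0,0,0,0,0]'; python3 -c "
from h import *
st2([-78,0,40])"
```

```text
time: 13.95
position: [509.4, 161.6, 146.9]
orientation: [-0.031, 0.044, 0.998, 0.027]
contact_force: [-0.4, -0.7, -0.9]
finger_gap: 42.7
t 13.95 TCP in base [-69.6 -24.8 112.9] yaw err deg 1.66 gap 42.7 F [-0.4 -0.7 -0.9]
tool x vs base y, deg (cw+) -88.53 z axis [-0.064  0.053 -0.997]
tool shift [ 4.3 20.8 74.5]
```

```bash
python3 -m jog '[2,20,10,-1.6,0, 2,2,25,0,0, 0,0,20,0,0, 0,0,0,0,0]'; python3 -c "
from h import *
st2([-79,1,-10])"
```

```text
time: 14.28
position: [505.1, 189.1, 88.3]
orientation: [-0.032, 0.032, 0.999, 0.026]
contact_force: [-0.6, 0.0, -1.6]
finger_gap: 42.9
t 14.2833 TCP in base [-75.6   2.5  54.3] yaw err deg 0.24 gap 42.9 F [-0.6  0.  -1.6]
tool x vs base y, deg (cw+) -89.95 z axis [-0.065  0.05  -0.997]
tool shift [-0.8 -4.7 64.2]
```

```bash
python3 -m jog '[0,-2,18,0,0, 0,-1,16,0,0, 0,-1,10,0,0, 0,0,0,0,0]'; python3 -c "
from h import *
st2([-79,1,-9])"
```

```text
time: 14.62
position: [502.7, 185.3, 41.2]
orientation: [-0.033, 0.035, 0.999, 0.025]
contact_force: [0.0, -0.5, 0.3]
finger_gap: 42.9
t 14.6167 TCP in base [-77.8  -1.5   7.2] yaw err deg 0.62 gap 42.9 F [ 0.  -0.5  0.3]
tool x vs base y, deg (cw+) -89.56 z axis [-0.068  0.048 -0.997]
tool shift [ 0.1  1.7 16.4]
```

```bash
python3 -m jog '[0,1.7,8,-0.6,0, 0,0,6,0,0, 0,0,2,0,0, 0,0,0,0,1, 0,0,0,0,1, 0,0,0,0,1, 0,0,0,0,1, 0,0,0,0,1, 0,0,0,0,1]' 25; python3 -c "
from h import *
st2([-79,1,-9])"
```

```text
time: 15.37
position: [504.1, 188.5, 26.5]
orientation: [-0.031, 0.032, 0.999, 0.027]
contact_force: [0.1, 0.0, -2.2]
finger_gap: 23.8
t 15.3667 TCP in base [-76.6   1.8  -7.5] yaw err deg 0.29 gap 23.8 F [ 0.1  0.  -2.2]
tool x vs base y, deg (cw+) -89.9 z axis [-0.064  0.052 -0.997]
tool shift [ 2.3 -0.9  1.7]
```

```bash
cat >> h.py <<'E'
def arc(n,end=9,y=1.8,r=None,dth=0.1,off=13.5):
    p,M=st(); X=-p[0]; Z=p[2]+off-6; th=np.arctan2(Z,X); r0=np.hypot(X,Z); print('theta',th,'r',r0,'z axis',(RB.T@M[:,2]).round(3))
    r=r or r0; prev=p
    for i in range(n):
        th=min(th+dth,end); q=np.array([-r*np.cos(th),y,r*np.sin(th)+6-off]); print((M.T@RB@(q-prev)).round(1).tolist()); prev=q
E
python3 -c "
from h import *
arc(6)"
```

```text
t 15.3667 TCP in base [-76.6   1.8  -7.5] yaw err deg 0.29 gap 23.8 F [ 0.1  0.  -2.2]
theta 0.0005942352303339126 r 76.59033041725517 z axis [-0.064  0.052 -0.997]
[0.1, 0.4, -7.6]
[-0.7, 0.4, -7.6]
[-1.4, 0.4, -7.5]
[-2.2, 0.4, -7.3]
[-2.9, 0.4, -7.1]
[-3.6, 0.4, -6.8]
```

```bash
python3 -m jog '[0,0.4,-7.6,0,1, -0.7,0.4,-7.6,0,1, -1.4,0.4,-7.5,0,1, -2.2,0.4,-7.3,0,1, -2.9,0.4,-7.1,0,1, -3.6,0.4,-6.8,0,1]'; python3 -c "
from h import *
arc(6,r=76.5)"
```

```text
time: 15.87
position: [520.2, 187.1, 72.3]
orientation: [-0.03, 0.033, 0.999, 0.026]
contact_force: [4.4, -0.2, -9.5]
finger_gap: 23.6
t 15.8667 TCP in base [-60.4   1.4  38.3] yaw err deg 0.39 gap 23.6 F [ 4.4 -0.2 -9.5]
theta 0.648734797948744 r 75.75038854204652 z axis [-0.061  0.051 -0.997]
[-3.9, 0.7, -6.5]
[-5.1, 0.3, -5.7]
[-5.7, 0.3, -5.1]
[-6.2, 0.3, -4.5]
[-6.6, 0.2, -3.9]
[-6.9, 0.2, -3.2]
```

```bash
python3 -m jog '[-3.9,0.6,-6.5,0,1, -5.1,0.3,-5.7,0,1, -5.7,0.3,-5.1,0,1, -6.2,0.3,-4.5,0,1, -6.6,0.2,-3.9,0,1, -6.9,0.2,-3.2,0,1]'; python3 -c "
from h import *
arc(5,r=76.5,end=1.62)"
```

```text
time: 16.37
position: [553.6, 184.4, 99.3]
orientation: [-0.037, 0.033, 0.998, 0.025]
contact_force: [-1.9, 1.5, -9.8]
finger_gap: 23.8
t 16.3667 TCP in base [-26.9   0.7  65.3] yaw err deg 0.39 gap 23.8 F [-1.9  1.5 -9.8]
theta 1.21729154275024 r 77.56692916144104 z axis [-0.075  0.048 -0.996]
[-7.5, 1.2, -1.8]
[-7.4, 0.1, -2.1]
[-7.5, 0.1, -1.4]
[-7.6, 0.1, -0.6]
[-0.2, 0.0, -0.0]
```

```bash
python3 -m jog '[-7.5,1,-1.8,0,1, -7.4,0,-2.1,0,1, -7.5,0,-1.4,0,1, -7.6,0,-0.6,0,1, -2,0,0,0,1, 0,0,0,0,1]'; python3 -c "
from h import *
arc(1,r=76.5,end=1.62)"
```

```text
time: 16.87
position: [584.3, 182.2, 104.2]
orientation: [-0.043, 0.032, 0.998, 0.024]
contact_force: [-4.1, 1.3, -2.0]
finger_gap: 23.3
t 16.8667 TCP in base [ 3.9  0.4 70.2] yaw err deg 0.23 gap 23.3 F [-4.1  1.3 -2. ]
theta 1.6203314698923361 r 77.81877371049526 z axis [-0.088  0.044 -0.995]
[-0.0, 1.3, 1.4]
```

```bash
python3 -m jog '[0,0,0,0,0, 0,0,0,0,0, 0,0,0,0,0, 0,0,0,0,0, 0,0.5,-10,0,0, 0,1,-20,0,0, 0,1,-30,0,0, 0,0,-30,0,0, 25,25,-20,0,0, 25,25,0,0,0, 25,25,0,0,0, 25,25,0,0,0, 25,25,0,0,0, 25,25,0,0,0, 0,0,0,0,0]'; python3 -c "
from h import *
st2()
t=imaging.snapshot('top');s=imaging.snapshot('side')
cv2.imwrite('pics/t7.png',t);cv2.imwrite('pics/s7.png',s)
im=np.hstack([cv2.resize(t[130:300,130:370],None,fx=1.7,fy=1.7),cv2.resize(s[120:320,210:350],None,fx=2.8,fy=1.445)])
cv2.imwrite('pics/g7.png',np.clip(im*1.4,0,255).astype(np.uint8))"
```

```text
time: 18.12
position: [464.8, 344.6, 254.1]
orientation: [-0.02, 0.035, 0.999, 0.032]
contact_force: [1.2, -1.2, 0.1]
finger_gap: 42.9
t 18.1167 TCP in base [-125.4  155.2  220.1] yaw err deg 0.6 gap 42.9 F [ 1.2 -1.2  0.1]
tool x vs base y, deg (cw+) -89.54 z axis [-0.041  0.063 -0.997]
```

View pics/g7.png

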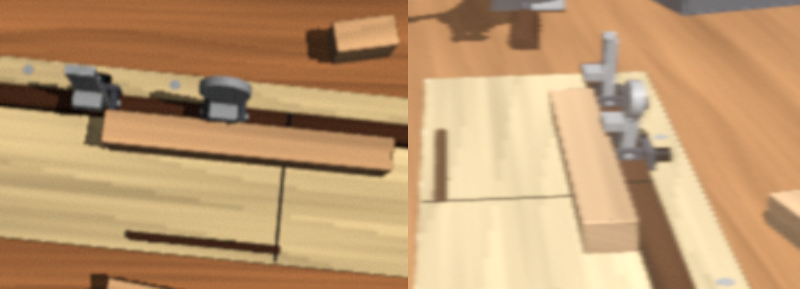

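```bash
python3 -c "
from h import *
c=np.array([(105,110),(102,145),(389,172),(393,140)])/1.7+130
P=(plane('top',c,61)-B)@RB; print(P.round(1),P.mean(0).round(1))"
```

```text
[[ -11.6  -13.3   27. ]
 [ -43.2  -14.5   27. ]
 [ -43.7 -269.4   27. ]
 [ -14.4 -271.4   27. ]] [ -28.2 -142.1   27. ]
```

The batten centre is at (−28, −142) mm in the square base's frame and parallel to the fence, which is within limits. Both leaves are up and the arm is clear, so I'm handing in.

```bash
python3 -c "
from bench import ticket
print(ticket.hand_in())"
```

```text
the job is handed in; nothing more can be done
None
```

The job is done and handed in at about 18 s of the 69 s allowed. No verdict was reported. I gripped the square-ended leaf and swung it down flat. Then I slid the batten along the fence until it butted the leaf, swung the leaf back up and moved the arm clear.

**Last checks:**
- **Batten:** its centre measured x −28, y −142 mm in the square base's frame (home −25, −142), parallel to the fence. The limits are x −37 to −15 and y −152 to −132.
- **Stops:** both look upright in the last picture. The gripper path put the square leaf at about 1.62 rad; I did not measure the round one's angle.
- **Arm:** clear of everything, with only about 1 N of sensor reading left.

**What went less well:**
- Pressing the leaf down briefly gave 77 N at the wrist (limit 120), because the fingers or leaf bottomed out. I backed off straight away.
- The tool drifted up to 5° off vertical over the moves.
- One early two-view height of the leaf tip read about 140 mm against the 130 mm expected. I used the expected value, and the grip confirmed it.

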